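Check four edged lenses against their outlines

TASK

Check the four edged lenses for shape: lift each by its pick-up handle and lay it on the checking plate whose outline has its own shape and size, centred in the outline, flat, handle up, and with long lenses turned to lie along their outline (either end first). Set the lenses down gently without dropping them, leave all four lying on their plates, and leave the cleaner bottle and the spectacle case where they are.

Things in the scene. Friction and masses are not known exactly. Their poses are not given: they have to be found in the camera images.
- lens_large_round: Loose dark tinted lens, large round, 62 mm diameter; flat, 4 mm thick, about 40 g. Handle on its centre: black rubber foot 22 mm in diameter from 4 to 9 mm height, then an upright white bar, 24 mm along x, 12 mm along y, from 9 to 42 mm above the underside; pinch it across its 12 mm, at about 30 mm height. Origin: centre of the underside; z up.
- lens_small_round: Loose dark tinted lens, small round, 42 mm diameter; flat, 4 mm thick, about 40 g. Handle on its centre: black rubber foot 22 mm in diameter from 4 to 9 mm height, then an upright white bar, 24 mm along x, 12 mm along y, from 9 to 42 mm above the underside; pinch it across its 12 mm, at about 30 mm height. Origin: centre of the underside; z up.
- lens_rectangle: Loose dark tinted lens, rectangular with slightly rounded corners, 56 mm along its x by 42 mm along its y; flat, 4 mm thick, about 40 g. Handle on its centre: black rubber foot 22 mm in diameter from 4 to 9 mm height, then an upright white bar, 24 mm along x, 12 mm along y, from 9 to 42 mm above the underside; pinch it across its 12 mm, at about 30 mm height. Origin: centre of the underside; z up.
- lens_narrow: Loose dark tinted lens, narrow half-eye shape with semicircular ends, 64 mm along its x by 26 mm along its y; flat, 4 mm thick, about 40 g. Handle on its centre: black rubber foot 22 mm in diameter from 4 to 9 mm height, then an upright white bar, 24 mm along x, 12 mm along y, from 9 to 42 mm above the underside; pinch it across its 12 mm, at about 30 mm height. Origin: centre of the underside; z up.
- plate_large_round: Fixed white plate, 96 mm along x, 82 along y, 6 thick, with a black outline drawn flat on its top (no rim), centred, line 3 mm wide, 4 mm clear all round its lens: large round, 62 mm diameter. Only the outline tells the plates apart. Origin: centre of the underside; z up, top face at 6 mm.
- plate_small_round: Fixed white plate, 96 mm along x, 82 along y, 6 thick, with a black outline drawn flat on its top (no rim), centred, line 3 mm wide, 4 mm clear all round its lens: small round, 42 mm diameter. Only the outline tells the plates apart. Origin: centre of the underside; z up, top face at 6 mm.
- plate_rectangle: Fixed white plate, 96 mm along x, 82 along y, 6 thick, with a black outline drawn flat on its top (no rim), centred, line 3 mm wide, 4 mm clear all round its lens: rectangular with slightly rounded corners, 56 mm along its x by 42 mm along its y. Only the outline tells the plates apart. Origin: centre of the underside; z up, top face at 6 mm.
- plate_narrow: Fixed white plate, 96 mm along x, 82 along y, 6 thick, with a black outline drawn flat on its top (no rim), centred, line 3 mm wide, 4 mm clear all round its lens: narrow half-eye shape with semicircular ends, 64 mm along its x by 26 mm along its y. Only the outline tells the plates apart. Origin: centre of the underside; z up, top face at 6 mm.
- cleaner: Bystander: standing amber bottle of lens cleaner, 48 mm in diameter, 120 mm tall, loose. Origin: centre of its underside.
- case: Bystander: dark closed spectacle case, 60 mm along x, 155 mm along y, 38 mm tall, loose. Origin: centre of its underside.
Not all that is in view belongs to the job. What is shaped like the lens_small_round but blue is not meant. What is shaped like the plate_small_round but pink is not meant.

How it is judged:
By the outcome, as a careful person would: the job done as asked, in the order asked, and still so for the second after the job is handed in, with the robot touching nothing.
It also fails if it takes over 96 s, if anything falls off the work surface, if the arm or the gripper's body presses on something with over 40 N, if the wrist force passes 120 N, or if a joint passes its speed limit or range.

ROBOT

A 6-joint arm with a two-finger parallel gripper is mounted at the origin on the work surface. World frame = base frame: x ahead of the robot, y to its left, z up, the work surface at z = 0. Lengths are in m, angles in rad, forces in N, time in s.
With the tool pointing down it reaches from about 0.25 to 0.775 m from the base axis. Payload 4 kg.
Tool frame: the origin (TCP) lies at the centre of the arm's flange, where the gripper is bolted on; the fingertips stand 199 mm ahead of it and the grasp point (between the pads) lies 180 mm ahead of it (robot.tcp_to_tips is the z of the fingertips in the tool frame, in m); z points along the fingers, y is the line along which they close (so a half turn about z gives the same grasp; the last joint's range is limited). The gripper opens to 94 mm and grips with 3 to 60 N. Pads are 16 mm wide; open, the fingers measure 119 mm over their backs; the gripper's body (75 mm by 177 mm) begins 78 mm behind the grasp point.
Start: joints at [-1.273, 0.087, 1.371, -0, 1.684, -0.103], TCP at [0.215, -0.506, 0.405] pointing down, gripper open.
Joint ranges: [-3.1, 3.1], [-0.76, 2.03], [0.27, 2.55], [-1.08, 4.22], [0.17, 2.65], [-2.57, 2.57]. Speed limits (rad/s): [2.79, 2.79, 3.14, 3.14, 3.14, 3.14].

INTERFACE

Orientations are given as [roll, pitch, yaw] about the fixed x, y, z axes, in that order (R = Rz(yaw) Ry(pitch) Rx(roll)).
In Python, from bench import robot gives the robot as it stands.
- The arm moves only by the tool play_rows, never from a script. Its arguments are lists of equal length, an entry for each row: "translation": the shift along the tool's x, y, z scaled (see below), a list of three; "twist": the turn, a rotation vector about the tool's x, y, z scaled (see below), a list of three; "gripper": the opening, from -1 (shut) to 1 (fully open). A call has 1 to 8 rows; each row shifts and turns the commanded pose from where the row before left it, along the tool's axes as they then stand; what a row does not reach is not made up. The controller multiplies each number of a shift by 0.04 m and each number of a turn by 0.1 rad. A row lasts 1/10 s, in which the tool goes at most 50 mm and 8.59 degrees, less where a joint would pass 70% of its speed; a pose out of reach is approached as far as the arm can. A call with a number of a shift or a turn outside -1 to 1 is refused whole. A call with a gripper value outside its range is refused whole. The fingers move at their own pace and stop on an object; the grip force is fixed at half the most. Time passes only in rows, so rows that do not move let the fingers close. It gives the time, the measured TCP pose, the force, the opening and the grip force at its end, in the units of the state.
- robot.get_obs(): the state, without advancing time (a new reading comes with each control period).
- robot.snapshot(name): name is "scene" or "top" or "wrist"; returns the picture (480x640x3 uint8, red, green, blue); there is no depth.
- robot.camera_model(name): a dict with "camera_matrix" (3x3 intrinsics, pixels), "rvec" (rotation vector, rad) and "tvec" (3), from world to camera coordinates, as OpenCV has them. Camera axes: x right, y down, z forward; pixel columns grow to the right and rows downward; lengths in m; the calibration is good to about 2 mm. A picture is of the moment at which its call begins: read the wrist's pose just before it. camera_model takes no time and is no camera call; for the wrist camera it gives the pose at the moment of the call.
- robot.close_job(): hands the job in; it is judged then, once.
Trained networks look in the newest picture that a camera, given by its name, has taken for a name from the list of things; names that differ only in an ending like _2 or _b are one class to them, and where a whole thing is asked for, a point or a joint stands for the part that bears it (a point fixed in the world has none). Each returns a list of dicts, best first, with "score" (0 to 1); they miss things now and then, are a little off and sometimes report something else, mostly with a low value. They report only what shows in the picture. A call takes as long as a camera call. They do not tell look-alikes from the thing itself.
- robot.recognise(name, camera): "centre" ([x, y, z] in m, in world coordinates, good to about 4 mm: the middle of the surface that is visible of it).
- robot.spot_point(name, camera): "centre" ([x, y, z] in m, in world coordinates, good to about 4 mm: a listed point, or the origin of a listed thing).
The state is a dict: "time": time; "joint_positions": joint angles; "qvel": joint speeds; "joint_torque": joint torques, N m; "tool_pos": TCP position; "ee_rot": TCP orientation; "wrist_force": force on the tool from outside, world axes, zero at the start; "wrist_torque": the same for the moment, N m; "width": finger opening in m; "finger_force": force on a finger pad.
Only numpy, scipy, OpenCV 4.12 (cv2) and the standard library are available. Lean on these libraries where they do the work, as an engineer would, in place of code of your own. Each camera call takes 0.05 s, during which the arm holds its last target. There are 200 camera calls.

## Working session

There is one attempt and no reset: what is moved stays moved. The work goes in short steps, Python scripts to look and compute and a tool call to move; the robot and the scene stay as the last step left them, time stands still between calls to the robot, and variables do not carry over. Pictures are saved under pics/ and viewed, at most 14 in all, crops included, and the job is handed in when it is done.

Besides the shell and the picture viewer there is one more tool, called after ">>>" in YAML: its name, and indented under it one key for each argument. play_rows: Moves the arm, as the interface text tells. Its arguments: {"type":"object","properties":{"translation":{"type":"array","items":{"type":"array","items":{"type":"number","minimum":-1,"maximum":1}}},"twist":{"type":"array","items":{"type":"array","items":{"type":"number","minimum":-1,"maximum":1}}},"gripper":{"type":"array","items":{"type":"number"}}},"required":["translation","twist","gripper"]}

```bash
mkdir -p pics; python3 - <<'E'
from bench import robot
import cv2
for c in ["top","scene"]:
    cv2.imwrite(f"pics/{c}0.png",robot.snapshot(c)[:,:,::-1])
o=robot.get_obs();print(o["time"],o["tool_pos"],o["ee_rot"],o["width"])
for n in "lens_large_round lens_small_round lens_rectangle lens_narrow plate_large_round plate_small_round plate_rectangle plate_narrow cleaner case".split():
    for d in robot.spot_point(n,"top"): print(n,[round(float(v),3) for v in d["centre"]],round(d["score"],2))
m=robot.camera_model("top");print(m)
E
```

```text
0.1 [ 0.21455582 -0.50632456  0.40361378] [-3.13960403e+00 -2.25944910e-04  4.00800859e-01] 0.09406320989073136
lens_large_round [0.451, 0.22, 0.004] 0.96
lens_small_round [0.463, -0.212, 0.001] 0.76
lens_small_round [0.381, -0.221, 0.002] 0.62
lens_rectangle [0.468, -0.067, -0.0] 0.91
lens_narrow [0.459, 0.072, 0.001] 0.66
lens_narrow [0.452, 0.222, 0.005] 0.6
plate_large_round [0.647, 0.083, 0.001] 0.7
plate_small_round [0.614, -0.085, -0.001] 0.83
plate_small_round [0.777, -0.103, 0.003] 0.59
plate_small_round [0.646, -0.24, 0.001] 0.34
plate_rectangle [0.643, -0.239, 0.001] 0.87
plate_narrow [0.467, -0.068, -0.002] 0.63
plate_narrow [0.623, 0.209, 0.002] 0.56
cleaner [0.504, -0.391, 0.0] 0.96
cleaner [0.645, 0.082, 0.001] 0.5
case [0.516, 0.401, 0.004] 0.72
{'camera_matrix': array([[479.30918227,   0.        , 318.54558762],
       [  0.        , 479.30918227, 236.58407452],
       [  0.        ,   0.        ,   1.        ]]), 'rvec': array([ 2.13366501, -2.13309947,  0.14445836]), 'tvec': array([0.02247639, 0.56888917, 1.17318828])}
```

View pics/top0.png

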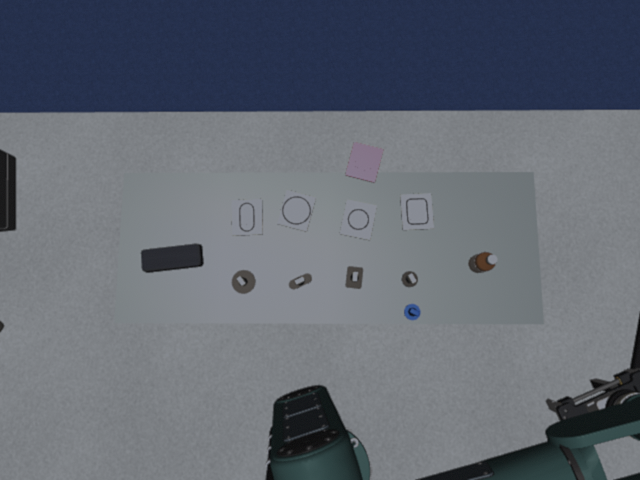

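View pics/scene0.png

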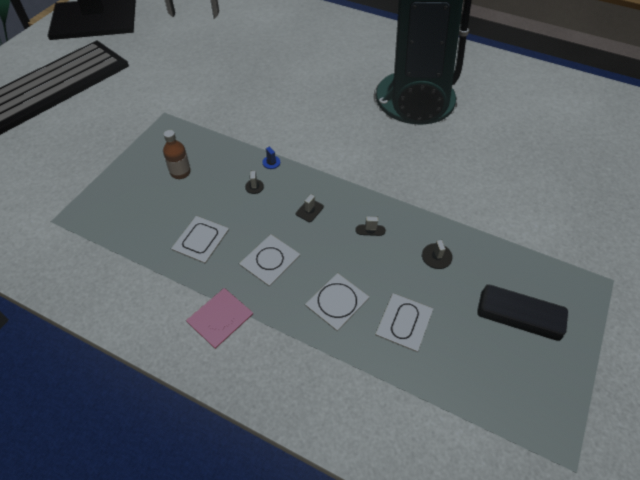

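The top view shows, left to right:
- **Lenses:** large round (244,281), narrow (300,281), rectangle (355,277), small round (410,279). The blue look-alike is at (412,312).
- **Plates:** narrow (247,217), large (296,210), small (358,218), rectangle (416,211). The pink look-alike is at (365,161).

The dark small round lens and the white small round plate fit the description. Next I'll confirm this in an enlarged crop and get the wrist camera geometry.

```bash
cat > h.py <<'E'
import numpy as np, cv2
from bench import robot
from scipy.spatial.transform import Rotation as R
def cam(c):
    m=robot.camera_model(c); return m["camera_matrix"],R.from_rotvec(np.ravel(m["rvec"])).as_matrix(),np.ravel(m["tvec"])
def toworld(uv,z,c,km=None):
    K,Rm,t=km or cam(c); uv=np.atleast_2d(uv).astype(float)
    d=np.c_[uv,np.ones(len(uv))]@np.linalg.inv(K).T@Rm; o=-Rm.T@t
    return (o+d*((z-o[2])/d[:,2])[:,None])[:,:2]
def topix(p,c,km=None):
    K,Rm,t=km or cam(c); q=(np.atleast_2d(p)@Rm.T+t)@K.T; return q[:,:2]/q[:,2:]
def plan(x,y,z,yaw):
    """turn needed (in units of .1 rad about tool z) and shift in units, in the tool frame after the turn"""
    o=robot.get_obs(); p=o["tool_pos"]; M=R.from_euler("xyz",o["ee_rot"])
    dy=(yaw-o["ee_rot"][2]+np.pi/2)%np.pi-np.pi/2
    G=R.from_euler("xyz",[np.pi,0,o["ee_rot"][2]+dy])
    rv=(M.inv()*G).as_rotvec()/.1
    print("t",round(o["time"],2),"pos",p.round(4),"rpy",o["ee_rot"].round(4),"w",round(o["width"],4),"j6",round(o["joint_positions"][5],2))
    print("turn",rv.round(2),"shift after turn",(G.inv().apply(np.array([x,y,z])-p)/.04).round(3),"shift before",(M.inv().apply(np.array([x,y,z])-p)/.04).round(3))
E
python3 - <<'E'
from h import *
im=cv2.imread("pics/top0.png")
cv2.imwrite("pics/crop1.png",cv2.resize(im[135:330,220:440],None,fx=3,fy=3,interpolation=cv2.INTER_CUBIC))
K,Rm,t=cam("wrist"); o=robot.get_obs(); T=R.from_euler("xyz",o["ee_rot"]).as_matrix()
print(K,"\ncam pos in tool",T.T@(-Rm.T@t-o["tool_pos"]),"\ncam axes in tool\n",(T.T@Rm.T).round(3))
plan(.5,-.14,.42,0)
E
```

```text
[[408.80467976   0.         326.2558303 ]
 [  0.         408.80467976 240.58726296]
 [  0.           0.           1.        ]] 
cam pos in tool [ 0.07089618 -0.00136708  0.02051539] 
cam axes in tool
 [[ 0.001 -0.971 -0.24 ]
 [ 1.     0.001  0.   ]
 [-0.    -0.24   0.971]]
t 0.6 pos [ 0.2146 -0.5064  0.4047] rpy [3.1415 0.     0.4008] w 0.0941 j6 -0.1
turn [ 0.   -0.    4.01] shift after turn [ 7.136 -9.16  -0.382] shift before [10.144 -5.651 -0.383]
```

View pics/crop1.png

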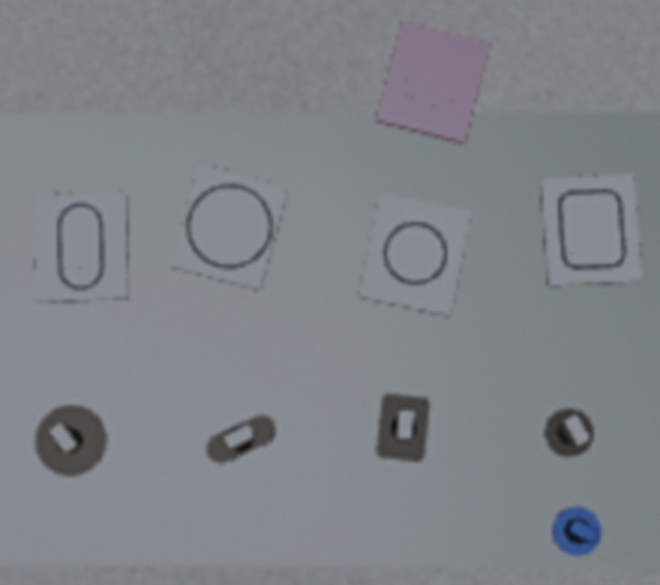

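Crop confirms it: the dark round lens, bottom right, is the small one (not the blue), and the plate at (415,252) in the crop is the small round plate (not the pink). Next I'll take a wrist overview from above.

>>> play_rows:
  translation:
    - [0.5,-1,0]
    - [0.5,-1,0]
    - [0.8,-1,0]
    - [1,-1,0]
    - [1,-1,0]
    - [1,-1,0]
    - [1,-1,0]
    - [1,-1,0]
  twist:
    - [0,0,1]
    - [0,0,1]
    - [0,0,1]
    - [0,0,1]
    - [0,0,0]
    - [0,0,0]
    - [0,0,0]
    - [0,0,0]
  gripper: [1,1,1,1,1,1,1,1]

```text
time: 1.4
tool_pos: [0.4213, -0.191, 0.4052]
ee_rot: [3.141, -0.001, 0.001]
wrist_force: [0.4, -1.1, -0.3]
width: 0.094
finger_force: 0.0
```

```bash
python3 - <<'E'
from h import *
robot.snapshot("wrist");robot.snapshot("wrist")
plan(.57,-.12,.43,0)
E
```

```text
t 1.5 pos [ 0.4232 -0.1887  0.4047] rpy [-3.1397e+00 -1.7000e-03  1.0000e-02] w 0.0941 j6 1.02
turn [-0.02 -0.02  0.1 ] shift after turn [ 3.671 -1.718 -0.633] shift before [ 3.689 -1.682 -0.624]
```

>>> play_rows:
  translation:
    - [1,-0.4,-0.2]
    - [1,-0.4,-0.2]
    - [1,-0.4,-0.2]
    - [0.5,-0.4,0]
    - [0,0,0]
    - [0,0,0]
  twist:
    - [0,0,0.1]
    - [0,0,0]
    - [0,0,0]
    - [0,0,0]
    - [0,0,0]
    - [0,0,0]
  gripper: [1,1,1,1,1,1]

```text
time: 2.1
tool_pos: [0.5606, -0.1303, 0.4282]
ee_rot: [3.141, 0.002, -0.009]
wrist_force: [-0.2, 0.1, -0.1]
width: 0.0941
finger_force: 0.0
```

```bash
python3 - <<'E'
from h import *
import pickle
km=cam("wrist"); im=robot.snapshot("wrist")[:,:,::-1]
cv2.imwrite("pics/w1.png",im); pickle.dump(km,open("w1.pkl","wb"))
for c in [(0,0),(639,0),(0,479),(639,479)]: print(toworld(c,0,"wrist",km).round(3))
plan(.57,.12,.43,0)
E
```

```text
[[0.754 0.162]]
[[ 0.749 -0.411]]
[[0.237 0.266]]
[[ 0.231 -0.502]]
t 2.15 pos [ 0.5602 -0.1306  0.4285] rpy [ 3.141e+00  1.000e-03 -1.010e-02] w 0.0937 j6 1.25
turn [ 0.01  0.01 -0.1 ] shift after turn [ 0.246 -6.266 -0.038] shift before [ 0.183 -6.268 -0.042]
```

View pics/w1.png

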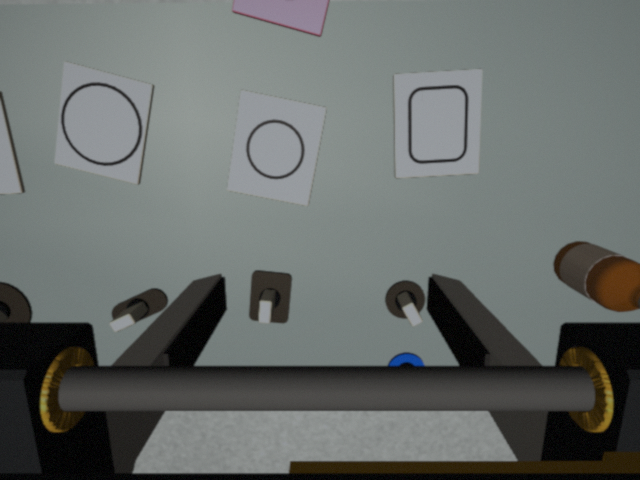

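The view shows all three inner plates: large (101,124), small (275,150) and rectangle (438,124). It also shows the rectangle lens (270,297) and the small round lens (405,300). Next I'll shift left for the rest.

>>> play_rows:
  translation:
    - [0,-1,0]
    - [0,-1,0]
    - [0,-1,0]
    - [0,-1,0]
    - [0,-1,0]
    - [0,-1,0]
    - [0,0,0]
    - [0,0,0]
  twist:
    - [0,0,0]
    - [0,0,0]
    - [0,0,0]
    - [0,0,0]
    - [0,0,0]
    - [0,0,0]
    - [0,0,0]
    - [0,0,0]
  gripper: [1,1,1,1,1,1,0,0]

```text
time: 2.95
tool_pos: [0.5624, 0.1096, 0.4289]
ee_rot: [3.14, -0.0, -0.009]
wrist_force: [0.2, 0.1, 0.0]
width: 0.0815
finger_force: 0.0
```

```bash
cat >> h.py <<'E'
from scipy.optimize import minimize
def outlines(im,km,z=.006):
    g=cv2.cvtColor(im,cv2.COLOR_BGR2GRAY)
    b=(cv2.adaptiveThreshold(g,255,cv2.ADAPTIVE_THRESH_MEAN_C,cv2.THRESH_BINARY_INV,31,25))
    cs,h=cv2.findContours(b,cv2.RETR_CCOMP,cv2.CHAIN_APPROX_NONE)
    for i,c in enumerate(cs):
        k=h[0][i][2]
        if k<0 or cv2.contourArea(c)<1000: continue
        kid=max((cs[j] for j in range(len(cs)) if h[0][j][3]==i),key=cv2.contourArea)
        if cv2.contourArea(kid)<.6*cv2.contourArea(c): continue
        out=[]
        for q in (c,kid):
            (cx,cy),(w,hh),a=cv2.minAreaRect((toworld(q[:,0],z,"",km)*1000).astype(np.float32))
            if w<hh: w,hh,a=hh,w,a+90
            out.append([cx,cy,w,hh,(a+90)%180-90])
        print("outline px",c[:,0].mean(0).round(),np.round(out,1).tolist(),"mean",np.mean(out,0).round(1)[:2])
def shape(name):
    a=np.linspace(0,2*np.pi,60,endpoint=False); c=np.c_[np.cos(a),np.sin(a)]
    if name=="large": return c*.031
    if name=="small": return c*.021
    if name=="rect": return c*.004+np.sign(c+1e-9)*[.024,.017]
    return c*.013+np.sign(c[:,:1]+1e-9)*[.019,0]
def hull(p2,z0,z1,pose,km,z,S=4):
    x,y,a=pose; r=np.array([[np.cos(a),-np.sin(a)],[np.sin(a),np.cos(a)]])
    w=p2@r.T+[x,y]; P=np.r_[np.c_[w,np.full(len(w),z+z0)],np.c_[w,np.full(len(w),z+z1)]]
    return cv2.convexHull((topix(P,"",km)*2**S).round().astype(np.int32))
BAR=np.array([[1,1],[-1,1],[-1,-1],[1,-1]])*[.012,.006]
def fit(im,km,name,x,y,a,z=0.,thr=75,bright=None,save=None):
    """pose of lens standing on height z, by its dark silhouette less the light bar"""
    g=cv2.cvtColor(im,cv2.COLOR_BGR2GRAY)
    u,v=topix([[x,y,z+.01]],"",km)[0]; s=int(.065/ .4*409*.4/(km[1]@[x,y,z]+km[2])[2]); s=int(s)
    x0,x1,y0,y1=max(0,int(u)-s),min(640,int(u)+s),max(0,int(v)-s),min(480,int(v)+s)
    gb=cv2.GaussianBlur(g,(3,3),0)[y0:y1,x0:x1]
    D=(np.clip((thr+20-gb.astype(float))/40,0,1))
    def ren(p):
        m=np.zeros((480,640),np.float32)
        cv2.fillPoly(m,[hull(shape(name),0,.004,p,km,z)],1,cv2.LINE_AA,4)
        a_=np.linspace(0,6.28,30); cv2.fillPoly(m,[hull(.011*np.c_[np.cos(a_),np.sin(a_)],.004,.009,p,km,z)],1,cv2.LINE_AA,4)
        cv2.fillPoly(m,[hull(BAR,.009,.042,p,km,z)],0,cv2.LINE_AA,4); return m[y0:y1,x0:x1]
    sc=np.array([.001,.001,.05]); best=None
    for da in ([0] if name in("rect","narrow") else [0,.5,-.5,1,-1,1.5]):
        p0=np.array([x,y,a+da])
        r=minimize(lambda q:np.abs(ren(p0+q*sc)-D).sum(),[0,0,0],method="Nelder-Mead",options=dict(initial_simplex=np.array([[-2,-2,-2],[4,0,0],[0,4,0],[0,0,4]],float),xatol=.02,fatol=.1))
        if best is None or r.fun<best[0]: best=(r.fun,p0+r.x*sc)
    e,p=best; print(name,"pose mm",(p[:2]*1000).round(1),"yaw",round(p[2],3),"resid",round(e,1),"of",round(D.sum()))
    if save:
        o=im.copy()
        for q in (hull(shape(name),0,.004,p,km,z),hull(BAR,.009,.042,p,km,z)): cv2.polylines(o,[q],True,(0,0,255),1,cv2.LINE_AA,4)
        cv2.imwrite(save,o)
        return p,o[y0:y1,x0:x1]
    return p
E
python3 - <<'E'
from h import *
import pickle
km=cam("wrist"); im=np.ascontiguousarray(robot.snapshot("wrist")[:,:,::-1])
cv2.imwrite("pics/w2.png",im); pickle.dump(km,open("w2.pkl","wb"))
plan(.45,.22,.3,0)
k1=pickle.load(open("w1.pkl","rb")); i1=cv2.imread("pics/w1.png")
outlines(i1,k1);print();outlines(im,km)
t=[]
for I,k,n,x,y,a in [(i1,k1,"rect",.468,-.067,0),(i1,k1,"small",.463,-.212,0.4),(im,km,"large",.451,.22,0.6),(im,km,"narrow",.459,.072,-1.1)]:
    p,c=fit(I,k,n,x,y,a,save="pics/f.png"); t.append(cv2.resize(c,(300,300)))
cv2.imwrite("pics/fits.png",np.vstack([np.hstack(t[:2]),np.hstack(t[2:])]))
E
```

```text
t 3.0 pos [0.5626 0.1089 0.4289] rpy [ 3.1405e+00 -3.0000e-04 -1.0500e-02] w 0.0775 j6 1.67
turn [ 0.01 -0.   -0.11] shift after turn [-2.814 -2.778  3.223] shift before [-2.844 -2.752  3.219]
outline px [275. 149.] [[621.7, -80.1, 55.8, 55.2, 89.5], [621.3, -80.1, 50.4, 50.2, -46.4]] mean [621.5 -80.1]
outline px [438. 123.] [[642.8, -234.7, 70.3, 56.2, 2.7], [642.8, -235.0, 65.4, 50.8, 2.4]] mean [ 642.8 -234.9]
outline px [101. 124.] [[645.8, 83.3, 75.5, 75.1, 40.9], [645.5, 83.4, 70.3, 70.1, -49.3]] mean [645.6  83.4]

outline px [524. 149.] [[621.2, -79.9, 56.1, 55.4, 89.5], [621.8, -80.2, 50.6, 50.1, 47.7]] mean [621.5 -80. ]
outline px [218. 144.] [[627.9, 214.2, 77.7, 40.5, 2.8], [628.0, 214.3, 72.3, 35.5, 2.6]] mean [627.9 214.3]
outline px [355. 124.] [[645.8, 83.4, 75.1, 74.8, 89.5], [645.9, 83.0, 70.5, 70.4, -45.2]] mean [645.8  83.2]
rect pose mm [468.2 -68. ] yaw -0.143 resid 1393.6 of 2645
small pose mm [ 464.  -211.2] yaw 0.393 resid 2921.2 of 3622
large pose mm [458.8 222.1] yaw 2.559 resid 4584.0 of 6796
narrow pose mm [458.2  70.8] yaw -1.14 resid 1143.6 of 1939
```

View pics/fits.png

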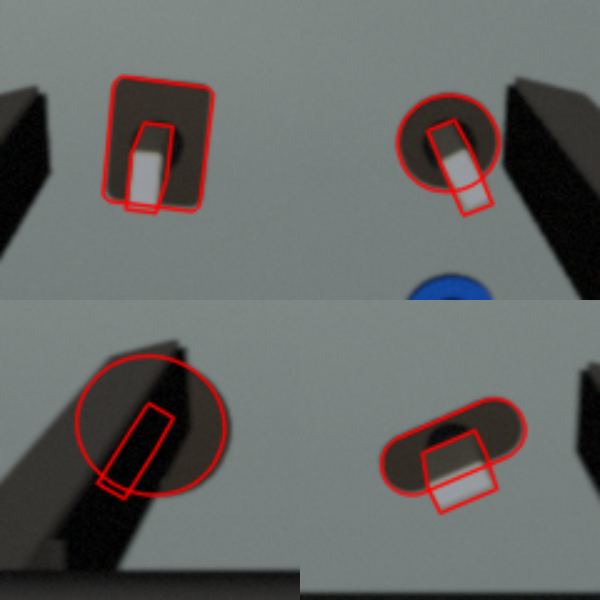

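View pics/w2.png

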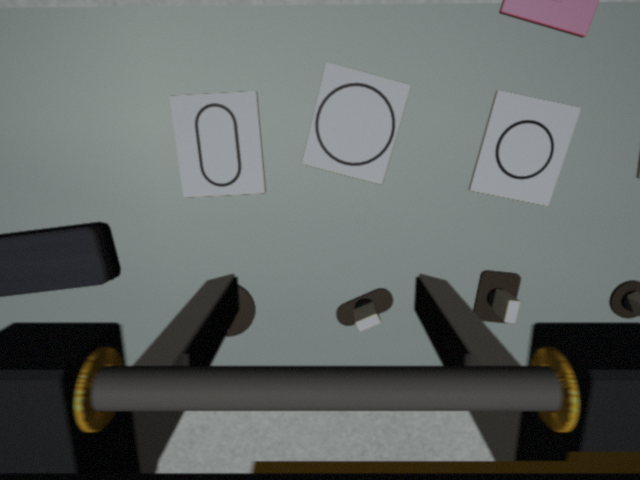

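The narrow plate is at (218,144) and the fits match the image well, except the large lens, which a finger hides. I'll hover over the large lens to see its bar.

>>> play_rows:
  translation:
    - [-0.95,-0.92,0.6]
    - [-0.95,-0.92,0.6]
    - [-0.95,-0.92,0.6]
    - [0,0,0]
    - [0,0,0]
    - [0,0,0]
    - [0,0,0]
    - [0,0,0]
  twist:
    - [0,0,0]
    - [0,0,0]
    - [0,0,0]
    - [0,0,-1]
    - [0,0,-1]
    - [0,0,-1]
    - [0,0,-1]
    - [0,0,-1]
  gripper: [0.2,0.2,0.2,0.2,0.2,0.2,0.2,0.2]

```text
time: 3.8
tool_pos: [0.4661, 0.204, 0.3669]
ee_rot: [3.141, -0.0, 0.492]
wrist_force: [-0.3, 0.2, 0.1]
width: 0.0564
finger_force: 0.0
```

```bash
cat >> h.py <<'E'
def look(name,x,y,a,z=0.,out=None,thr=75):
    km=cam("wrist"); im=np.ascontiguousarray(robot.snapshot("wrist")[:,:,::-1])
    p,c=fit(im,km,name,x,y,a,z,thr,save="pics/full.png")
    if out: cv2.imwrite(out,cv2.resize(c,(400,400)))
    return p
E
python3 - <<'E'
from h import *
robot.snapshot("wrist");robot.snapshot("wrist")
p=look("large",.455,.221,.6,out="pics/l1.png")
plan(p[0],p[1],.25,p[2])
E
```

```text
large pose mm [456.5 219.1] yaw 0.622 resid 1792.5 of 3547
t 3.95 pos [0.4661 0.2045 0.3668] rpy [ 3.141e+00 -1.000e-04  4.860e-01] w 0.0561 j6 1.39
turn [ 0.01 -0.   -1.36] shift after turn [ 0.019 -0.437  2.92 ] shift before [-0.04  -0.437  2.92 ]
```

View pics/l1.png

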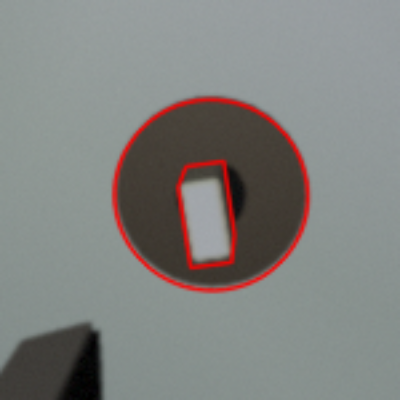

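The fit lies on the lens and bar. Descending and gripping.

>>> play_rows:
  translation:
    - [0,-0.22,0]
    - [0,-0.22,0]
    - [0,0,1]
    - [0,0,1]
    - [0,0,1]
    - [0,0,0.6]
    - [0,0,0.32]
    - [0,0,0]
  twist:
    - [0,0,-0.68]
    - [0,0,-0.68]
    - [0,0,0]
    - [0,0,0]
    - [0,0,0]
    - [0,0,0]
    - [0,0,0]
    - [0,0,0]
  gripper: [0,0,0,0,0,0,0,0]

```text
time: 4.75
tool_pos: [0.4565, 0.2205, 0.2081]
ee_rot: [-3.141, 0.004, 0.625]
wrist_force: [0.1, -0.4, 0.6]
width: 0.047
finger_force: 0.0
```

>>> play_rows:
  translation:
    - [0,0,0]
    - [0,0,0]
    - [0,0,0]
    - [0,0,0]
    - [0,0,0]
    - [0,0,0]
    - [0,0,0]
    - [0,0,0]
  twist:
    - [0,0,0]
    - [0,0,0]
    - [0,0,0]
    - [0,0,0]
    - [0,0,0]
    - [0,0,0]
    - [0,0,0]
    - [0,0,0]
  gripper: [-1,-1,-1,-1,-1,-1,-1,-1]

```text
time: 5.55
tool_pos: [0.4573, 0.2214, 0.2107]
ee_rot: [3.141, -0.001, 0.627]
wrist_force: [0.1, -1.0, 5.6]
width: 0.0118
finger_force: 30.0
```

>>> play_rows:
  translation:
    - [0,0,-0.2]
    - [0,0,-0.5]
    - [0,0,-0.8]
    - [0,0,0]
    - [0,0,0]
  twist:
    - [0,0,0]
    - [0,0,0]
    - [0,0,0]
    - [0,0,0]
    - [0,0,0]
  gripper: [-1,-1,-1,-1,-1]

```text
time: 6.05
tool_pos: [0.4569, 0.2214, 0.27]
ee_rot: [3.141, -0.001, 0.627]
wrist_force: [-0.1, 0.1, -1.1]
width: 0.0119
finger_force: 30.0
```

```bash
python3 - <<'E'
from h import *
o=robot.get_obs(); x,y,z=o["tool_pos"]
p=look("large",x,y,o["ee_rot"][2],z-.21,out="pics/l2.png",thr=60)
d=p[:2]-[x,y]; yaw=o["ee_rot"][2]
print("offset in tool",R.from_euler("xyz",o["ee_rot"]).inv().apply([*d,0])*1000)
plan(*(np.array([.6457,.0833])-d),.2165+.03,yaw)
E
```

```text
large pose mm [444.3 213.6] yaw 0.626 resid 23945.7 of 27171
offset in tool [-1.47892286e+01 -1.06077120e+00 -1.16385357e-02]
t 6.1 pos [0.4565 0.2213 0.2688] rpy [-3.141e+00  1.700e-03  6.268e-01] w 0.0116 j6 1.28
turn [-0.01  0.02 -0.  ] shift after turn [2.177 5.594 0.559] shift before [2.178 5.594 0.552]
```

View pics/full.png

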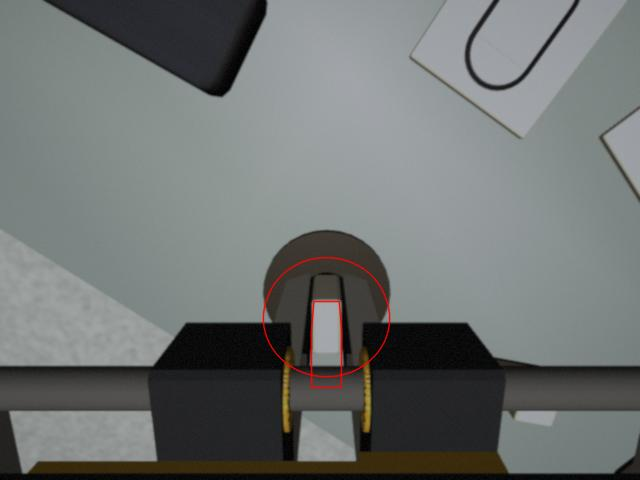

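Lens held and level. The gripper's dark parts spoil the fit, so I'll fit only the free far edge.

```bash
cat >> h.py <<'E'
def held(name,rowmax=272,dz=.21,thr=85):
    """offset of the held lens from the tool axis (tool frame, m), by its far edge"""
    o=robot.get_obs(); M=R.from_euler("xyz",o["ee_rot"]); km=cam("wrist")
    im=np.ascontiguousarray(robot.snapshot("wrist")[:,:,::-1])
    g=cv2.GaussianBlur(cv2.cvtColor(im,cv2.COLOR_BGR2GRAY),(3,3),0)
    D=np.clip((thr+15-g.astype(float))/30,0,1); sl=np.s_[190:rowmax,240:412]
    x,y,z=o["tool_pos"]; yaw=o["ee_rot"][2]; z-=dz
    def pose(q): d=M.apply([q[0]*.001,q[1]*.001,0]); return (x+d[0],y+d[1],yaw)
    def f(q):
        m=np.zeros((480,640),np.float32); cv2.fillPoly(m,[hull(shape(name),0,.004,pose(q),km,z)],1,cv2.LINE_AA,4)
        return np.abs(m[sl]-D[sl]).sum()
    r=min((minimize(f,[s,0],method="Nelder-Mead",options=dict(initial_simplex=[[s-2,-2],[s+3,0],[s,3]],xatol=.02,fatol=.1)) for s in (-3,0,3)),key=lambda r:r.fun)
    cv2.polylines(im,[hull(shape(name),0,.004,pose(r.x),km,z)],True,(0,0,255),1,cv2.LINE_AA,4); cv2.imwrite("pics/held.png",im[180:380,200:450])
    print("held offset mm",r.x.round(2),"resid",round(r.fun,1),"of",round(D[sl].sum())); return r.x*.001
def goal(P,off,z,yaw): 
    c,s=np.cos(yaw),np.sin(yaw); plan(P[0]-(c*off[0]+s*off[1]),P[1]-(s*off[0]-c*off[1]),z,yaw)
E
python3 - <<'E'
from h import *
off=held("large"); goal((.6457,.0833),off,.2465,robot.get_obs()["ee_rot"][2])
E
```

```text
held offset mm [-2.35 -1.27] resid 62.5 of 3627
t 6.15 pos [0.4563 0.2212 0.2682] rpy [-3.1406e+00  3.0000e-03  6.2690e-01] w 0.0117 j6 1.28
turn [-0.01  0.03 -0.  ] shift after turn [1.871 5.6   0.542] shift before [1.872 5.601 0.531]
```

View pics/held.png

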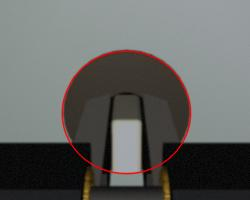

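>>> play_rows:
  translation:
    - [0,0,-0.3]
    - [0,0,-0.3]
    - [0,0,0]
    - [0,0,0]
    - [0,0,0]
    - [0,0,0]
    - [0,0,0]
    - [0,0,0]
  twist:
    - [0,0,1]
    - [0,0,1]
    - [0,0,1]
    - [0,0,1]
    - [0,0,1]
    - [0,0,1]
    - [0,0,0.26]
    - [0,0,0]
  gripper: [-1,-1,-1,-1,-1,-1,-1,-1]

```text
time: 6.95
tool_pos: [0.4567, 0.2213, 0.2925]
ee_rot: [3.141, 0.002, 0.002]
wrist_force: [0.0, -0.1, 0.2]
width: 0.0117
finger_force: 30.0
```

```bash
python3 - <<'E'
from h import *
off=held("large"); goal((.6457,.0833),off,.2465,0)
E
```

```text
held offset mm [-3.44 -1.68] resid 60.7 of 3604
t 7.0 pos [0.4567 0.2213 0.2928] rpy [3.1408e+00 2.0000e-03 2.4000e-03] w 0.0118 j6 1.91
turn [0.01 0.02 0.02] shift after turn [4.811 3.491 1.157] shift before [4.805 3.502 1.15 ]
```

>>> play_rows:
  translation:
    - [0.9,0.66,0]
    - [0.97,0.7,0]
    - [0.97,0.7,0]
    - [0.97,0.7,0]
    - [0.97,0.7,0]
    - [0,0,0.3]
    - [0,0,0]
    - [0,0,0]
  twist:
    - [0,0,0]
    - [0,0,0]
    - [0,0,0]
    - [0,0,0]
    - [0,0,0]
    - [0,0,0]
    - [0,0,0]
    - [0,0,0]
  gripper: [-1,-1,-1,-1,-1,-1,-1,-1]

```text
time: 7.8
tool_pos: [0.6474, 0.0837, 0.2808]
ee_rot: [-3.141, 0.003, 0.002]
wrist_force: [0.2, 0.2, -0.4]
width: 0.0115
finger_force: 30.0
```

```bash
python3 - <<'E'
from h import *
for i in range(3):
    off=held("large"); goal((.6457,.0833),off,.2165,0)
E
```

```text
held offset mm [-3.55 -1.92] resid 682.5 of 4218
t 7.85 pos [0.6474 0.0841 0.2817] rpy [-3.1413e+00  1.2000e-03  2.5000e-03] w 0.0119 j6 1.61
turn [-0.    0.01  0.03] shift after turn [0.047 0.068 1.63 ] shift before [0.049 0.068 1.63 ]
held offset mm [-3.19 -1.92] resid 675.5 of 4210
t 7.9 pos [0.6474 0.0843 0.2824] rpy [-3.1414e+00 -0.0000e+00  2.8000e-03] w 0.0118 j6 1.61
turn [-0.   -0.    0.03] shift after turn [0.038 0.072 1.647] shift before [0.037 0.072 1.647]
held offset mm [-2.92 -1.84] resid 665.8 of 4202
t 7.95 pos [0.6475 0.0843 0.2827] rpy [-3.1415e+00 -8.0000e-04  2.7000e-03] w 0.012 j6 1.61
turn [-0.   -0.01  0.03] shift after turn [0.029 0.07  1.656] shift before [0.027 0.071 1.656]
```

View pics/held.png

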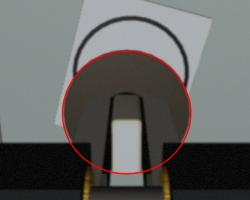

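>>> play_rows:
  translation:
    - [0.035,0.08,0.4]
    - [0,0,0.6]
    - [0,0,0.4]
    - [0,0,0]
    - [0,0,0]
  twist:
    - [0,0,0]
    - [0,0,0]
    - [0,0,0]
    - [0,0,0]
    - [0,0,0]
  gripper: [-1,-1,-1,-1,-1]

```text
time: 8.45
tool_pos: [0.6495, 0.08, 0.2253]
ee_rot: [3.141, 0.001, 0.001]
wrist_force: [0.1, -0.9, -0.2]
width: 0.0114
finger_force: 30.0
```

```bash
cat >> h.py <<'E'
RING=dict(large=(.0375,),small=(.0265,))
def ringfit(name,P,yaw,rows=(120,275),n=2):
    """outline centre in the tool frame (mm) from the dark line visible around the held lens: translate-only fit"""
    acc=[]
    for _ in range(n):
        o=robot.get_obs(); M=R.from_euler("xyz",o["ee_rot"]); km=cam("wrist"); im=robot.snapshot("wrist")[:,:,::-1]
        g=cv2.cvtColor(im,cv2.COLOR_BGR2GRAY); g=cv2.GaussianBlur(g,(5,5),0).astype(float)
        s=shape(name); nrm=s/np.linalg.norm(s,axis=1)[:,None]
        if name=="rect": a=np.linspace(0,2*np.pi,60,endpoint=False); nrm=np.c_[np.cos(a),np.sin(a)]; 
        if name=="narrow": a=np.linspace(0,2*np.pi,60,endpoint=False); nrm=np.c_[np.cos(a),np.sin(a)]
        L=s+nrm*.0055
        L=np.vstack([np.linspace(L[i],L[(i+1)%60],8,endpoint=False) for i in range(60)])
        seg=np.linalg.norm(np.roll(L,-1,0)-L,axis=1)
        c,sn=np.cos(yaw),np.sin(yaw); L=L@np.array([[c,sn],[-sn,c]])
        def f(q,full=False):
            p=topix(np.c_[L+np.array(P)+np.array(q)*.001,np.full(len(L),.006)],"",km).astype(np.float32)
            v=cv2.remap(g.astype(np.float32),p[None,:,0],p[None,:,1],cv2.INTER_LINEAR)[0]
            ok=(p[:,1]>rows[0])&(p[:,1]<rows[1]); return (v*seg)[ok].sum()/seg[ok].sum()
        G=[(f((i,j)),i,j) for i in np.arange(-6,6.1,1) for j in np.arange(-6,6.1,1)]; b=min(G)
        r=minimize(f,b[1:],method="Nelder-Mead",options=dict(xatol=.02,fatol=.05))
        w=np.array([*(np.array(P)+r.x*.001),0])-np.array([*o["tool_pos"][:2],0])
        acc.append([*(np.array(P)*1000+r.x),*(M.inv().apply(w)[:2]*1000),r.fun])
    print("ring world mm + in tool mm + grey",np.round(acc,2).tolist()); return np.mean(acc,0)[2:4]*.001
E
python3 - <<'E'
from h import *
a=held("large",dz=.21); b=held("large",dz=.21)
r=ringfit("large",(.6457,.0833),0,rows=(150,262)); print("remaining shift units",((r-(a+b)/2)/.04).round(3))
plan(.6457,.0833,.2165,0)
cv2.imwrite("pics/h3.png",cv2.resize(cv2.imread("pics/held.png"),None,fx=2,fy=2))
E
```

```text
held offset mm [-3.17 -1.85] resid 916.5 of 4418
held offset mm [-2.67 -1.87] resid 891.4 of 4394
ring world mm + in tool mm + grey [[645.7, 83.3, -4.4, -3.35, 45.64], [645.7, 83.3, -4.48, -3.37, 45.72]]
remaining shift units [-0.038 -0.038]
t 8.65 pos [0.6502 0.0799 0.2274] rpy [ 3.1416e+00 -2.8000e-03  8.0000e-04] w 0.0115 j6 1.61
turn [ 0.   -0.03  0.01] shift after turn [-0.112 -0.085  0.274] shift before [-0.112 -0.085  0.273]
```

View pics/h3.png

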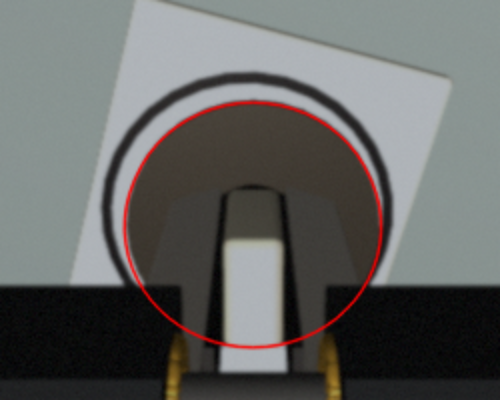

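The image agrees with the numbers: the lens sits about 1.5 mm right of the ring centre. Correcting and lowering to just above the plate.

>>> play_rows:
  translation:
    - [-0.04,-0.04,0.1]
    - [0,0,0.08]
    - [0,0,0.04]
    - [0,0,0]
    - [0,0,0]
  twist:
    - [0,0,0]
    - [0,0,0]
    - [0,0,0]
    - [0,0,0]
    - [0,0,0]
  gripper: [-1,-1,-1,-1,-1]

```text
time: 9.15
tool_pos: [0.6481, 0.0815, 0.2169]
ee_rot: [3.141, 0.0, 0.001]
wrist_force: [0.4, 0.6, -0.6]
width: 0.0119
finger_force: 30.0
```

View pics/h4.png

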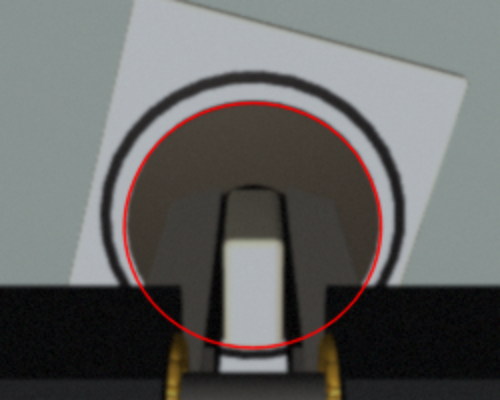

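Centred left to right. Touching down, releasing, then rising.

>>> play_rows:
  translation:
    - [0.012,0,0.01]
    - [0,0,0.01]
    - [0,0,0]
    - [0,0,0]
  twist:
    - [0,0,0]
    - [0,0,0]
    - [0,0,0]
    - [0,0,0]
  gripper: [-1,-1,-1,-1]

```text
time: 9.85
tool_pos: [0.6485, 0.0815, 0.2168]
ee_rot: [3.141, -0.0, 0.001]
wrist_force: [-2.0, -1.0, 2.6]
width: 0.0119
finger_force: 30.0
```

>>> play_rows:
  translation:
    - [0,0,0]
    - [0,0,0]
    - [0,0,0]
    - [0,0,0]
    - [0,0,-0.5]
    - [0,0,-1]
    - [0,0,-1]
    - [0,0,-1]
  twist:
    - [0,0,0]
    - [0,0,0]
    - [0,0,0]
    - [0,0,0]
    - [0,0,0]
    - [0,0,0]
    - [0,0,0]
    - [0,0,0]
  gripper: [-0.4,-0.2,0,0,0,0,0,0]

```text
time: 10.65
tool_pos: [0.6484, 0.0815, 0.3574]
ee_rot: [3.141, 0.001, 0.001]
wrist_force: [0.2, 0.1, 0.6]
width: 0.0475
finger_force: 0.0
```

```bash
python3 - <<'E'
from h import *
robot.snapshot("wrist")
p=look("large",.6457,.0833,0,z=.006)
km=cam("wrist");outlines(np.ascontiguousarray(robot.snapshot("wrist")[:,:,::-1]),km)
plan(.468,-.068,.33,-.143)
E
```

```text
large pose mm [646.3  83.1] yaw 0.002 resid 3169.0 of 4704
outline px [515. 263.] [[621.5, -79.3, 55.9, 55.1, 7.0], [621.4, -79.5, 50.3, 49.9, -39.8]] mean [621.5 -79.4]
outline px [174. 254.] [[627.8, 214.1, 77.6, 40.4, 2.7], [627.9, 214.2, 72.4, 35.2, 2.7]] mean [627.8 214.1]
outline px [327. 235.] [[645.5, 82.9, 61.0, 59.5, -1.0], [647.8, 83.3, 53.6, 52.9, -89.9]] mean [646.7  83.1]
outline px [326. 235.] [[645.7, 83.3, 74.2, 73.9, -89.9], [645.7, 83.3, 70.7, 70.7, 44.8]] mean [645.7  83.3]
t 10.8 pos [0.6491 0.0815 0.3612] rpy [-3.1414e+00 -9.1000e-03  8.0000e-04] w 0.0468 j6 1.61
turn [-0.01 -0.09  1.44] shift after turn [-3.948  4.345  0.779] shift before [-4.537  3.734  0.737]
```

View pics/full.png

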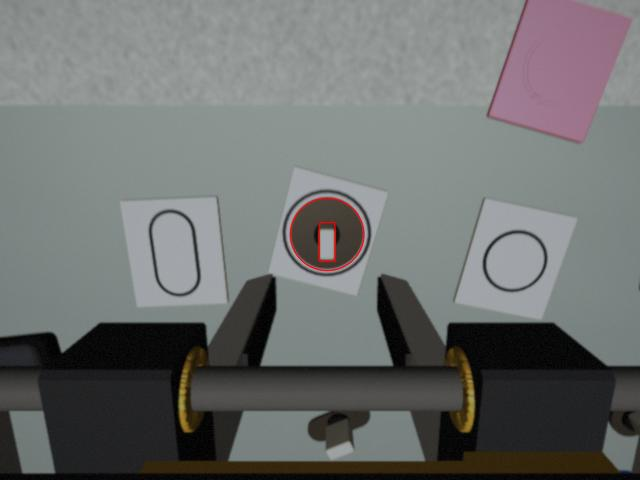

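The large lens lies centred to within about 0.6 mm. The rectangle is next.

>>> play_rows:
  translation:
    - [0,0,0]
    - [0,0,0]
    - [-0.79,0.87,0]
    - [-0.79,0.87,0]
    - [-0.79,0.87,0.2]
    - [-0.79,0.87,0.2]
    - [-0.79,0.87,0.2]
    - [0,0,0]
  twist:
    - [0,0,0.72]
    - [0,0,0.72]
    - [0,0,0]
    - [0,0,0]
    - [0,0,0]
    - [0,0,0]
    - [0,0,0]
    - [0,0,0]
  gripper: [0,0,0,0,0,0,0,0]

```text
time: 11.6
tool_pos: [0.463, -0.0701, 0.3279]
ee_rot: [3.141, 0.009, -0.148]
wrist_force: [0.3, 0.3, -0.5]
width: 0.047
finger_force: 0.0
```

```bash
python3 - <<'E'
from h import *
robot.snapshot("wrist");robot.snapshot("wrist")
for i in range(2):
    p=look("rect",.4682,-.068,-.143)
    plan(p[0],p[1],.21,p[2])
E
```

```text
rect pose mm [468.7 -67.6] yaw -0.115 resid 3571.3 of 4562
t 11.75 pos [ 0.4675 -0.0681  0.3315] rpy [-3.141e+00  7.000e-04 -1.437e-01] w 0.0472 j6 1.45
turn [-0.01  0.01 -0.29] shift after turn [ 0.029 -0.016  3.038] shift before [ 0.03  -0.015  3.038]
rect pose mm [468.5 -67.9] yaw -0.108 resid 3604.8 of 4627
t 11.8 pos [ 0.468  -0.0678  0.332 ] rpy [-3.1411e+00 -2.0000e-04 -1.4270e-01] w 0.0473 j6 1.45
turn [-0.   -0.   -0.34] shift after turn [1.200e-02 1.000e-03 3.051e+00] shift before [1.200e-02 2.000e-03 3.051e+00]
```

>>> play_rows:
  translation:
    - [0.02,0,0.8]
    - [0,0,1]
    - [0,0,0.8]
    - [0,0,0.44]
    - [0,0,0]
    - [0,0,0]
    - [0,0,0]
    - [0,0,0]
  twist:
    - [0,0,-0.2]
    - [0,0,0]
    - [0,0,0]
    - [0,0,0]
    - [0,0,0]
    - [0,0,0]
    - [0,0,0]
    - [0,0,0]
  gripper: [0,0,0,0,0,-1,-1,-1]

```text
time: 12.6
tool_pos: [0.4691, -0.0683, 0.2124]
ee_rot: [3.141, -0.003, -0.123]
wrist_force: [0.9, 0.3, -0.0]
width: 0.0262
finger_force: 0.0
```

>>> play_rows:
  translation:
    - [0,0,0]
    - [0,0,0]
    - [0,0,0]
    - [0,0,0]
  twist:
    - [0,0,0]
    - [0,0,0]
    - [0,0,0]
    - [0,0,0]
  gripper: [-1,-1,-1,-1]

```text
time: 13.0
tool_pos: [0.4684, -0.0685, 0.2116]
ee_rot: [3.141, -0.002, -0.123]
wrist_force: [0.2, -0.5, 3.9]
width: 0.0116
finger_force: 30.0
```

>>> play_rows:
  translation:
    - [0,0,-0.2]
    - [0,0,-0.5]
    - [0,0,-0.8]
    - [0,0,-0.5]
    - [0,0,0]
    - [0,0,0]
    - [0,0,0]
  twist:
    - [0,0,0]
    - [0,0,0]
    - [0,0,0]
    - [0,0,0]
    - [0,0,-0.8]
    - [0,0,-0.8]
    - [0,0,0]
  gripper: [-1,-1,-1,-1,-1,-1,-1]

```text
time: 13.7
tool_pos: [0.4679, -0.0682, 0.2909]
ee_rot: [-3.142, 0.0, 0.037]
wrist_force: [0.3, -0.9, -0.9]
width: 0.0116
finger_force: 30.0
```

```bash
python3 - <<'E'
from h import *
a=np.mean([held("rect") for _ in range(2)],0)
goal((.6428,-.2348),a,.26,.0445)
E
```

```text
held offset mm [-0.08 -2.1 ] resid 175.5 of 3499
held offset mm [-0.18 -2.1 ] resid 176.4 of 3499
t 13.8 pos [ 0.4679 -0.0683  0.2905] rpy [-3.1415e+00  6.0000e-04  3.5100e-02] w 0.0117 j6 1.27
turn [-0.    0.01 -0.09] shift after turn [4.185 4.407 0.763] shift before [4.227 4.367 0.759]
```

>>> play_rows:
  translation:
    - [0,0,0]
    - [0.82,0.86,0]
    - [0.84,0.88,0]
    - [0.84,0.88,0]
    - [0.84,0.88,0]
    - [0.84,0.89,0.3]
    - [0,0,0.6]
    - [0,0,0.5]
  twist:
    - [0,0,-0.09]
    - [0,0,0]
    - [0,0,0]
    - [0,0,0]
    - [0,0,0]
    - [0,0,0]
    - [0,0,0]
    - [0,0,0]
  gripper: [-1,-1,-1,-1,-1,-1,-1,-1]

```text
time: 14.6
tool_pos: [0.6436, -0.2373, 0.2319]
ee_rot: [-3.14, 0.002, 0.044]
wrist_force: [-0.2, 0.5, -1.5]
width: 0.0119
finger_force: 30.0
```

```bash
python3 - <<'E'
from h import *
robot.snapshot("wrist");robot.snapshot("wrist");robot.snapshot("wrist")
a=[held("rect",rowmax=265) for _ in range(2)]
r=ringfit("rect",(.6428,-.2348),.0445,rows=(130,262),n=2); print("remaining shift units",((r-np.mean(a,0))/.04).round(3))
plan(.6428,-.2348,.2175,.0445)
E
```

```text
held offset mm [-0.97 -3.71] resid 920.1 of 3698
held offset mm [-0.35 -3.22] resid 915.5 of 3665
ring world mm + in tool mm + grey [[642.57, -234.68, -0.5, -1.04, 49.08], [642.38, -234.68, -0.83, -1.05, 50.19]]
remaining shift units [-0.    0.06]
t 14.95 pos [ 0.6433 -0.2357  0.2372] rpy [ 3.1398 -0.0032  0.046 ] w 0.0121 j6 1.09
turn [ 0.02 -0.03  0.02] shift after turn [-0.011 -0.023  0.491] shift before [-0.013 -0.024  0.491]
```

>>> play_rows:
  translation:
    - [-0.01,0.026,0.2]
    - [0,0,0.2]
    - [0,0,0.05]
    - [0,0,0]
    - [0,0,0]
  twist:
    - [0,0,0]
    - [0,0,0]
    - [0,0,0]
    - [0,0,0]
    - [0,0,0]
  gripper: [-1,-1,-1,-1,-1]

```text
time: 15.45
tool_pos: [0.6425, -0.2369, 0.2175]
ee_rot: [3.141, -0.001, 0.046]
wrist_force: [-1.7, 0.7, 3.9]
width: 0.0117
finger_force: 30.0
```

```bash
python3 - <<'E'
from h import *
robot.snapshot("wrist");robot.snapshot("wrist")
a=[held("rect",rowmax=265,thr=t) for t in (70,85,100)]
r=ringfit("rect",(.6428,-.2348),.0445,rows=(130,262),n=3); print("remaining vs clean",((r-np.array([-.00013,-.0021]))/.04).round(3))
plan(.6428,-.2348,.2175,.0445)
# direct: gaps between lens edge and line along image rows at lens mid
g=cv2.cvtColor(np.ascontiguousarray(robot.snapshot("wrist")[:,:,::-1]),cv2.COLOR_BGR2GRAY)
for r_ in (240,255): print(r_,g[r_,262:300:2].tolist(),g[r_,350:394:2].tolist())
print(g[195:240:2,326].tolist())
E
```

```text
held offset mm [-0.51 -2.  ] resid 1431.2 of 3037
held offset mm [ 0.05 -1.51] resid 1051.7 of 3723
held offset mm [ 0.05 -1.06] resid 1127.9 of 3888
ring world mm + in tool mm + grey [[642.27, -234.67, -0.15, -2.21, 47.09], [642.27, -234.67, -0.17, -2.21, 46.81], [642.27, -234.67, -0.16, -2.23, 46.87]]
remaining vs clean [-0.001 -0.003]
t 15.85 pos [ 0.6425 -0.2369  0.2175] rpy [ 3.1412e+00 -3.0000e-04  4.5700e-02] w 0.012 j6 1.09
turn [ 0.   -0.    0.01] shift after turn [ 0.009 -0.052  0.   ] shift before [ 0.009 -0.052  0.   ]
240 [171, 170, 166, 81, 39, 57, 155, 172, 171, 172, 150, 75, 64, 64, 62, 64, 61, 64, 63] [61, 60, 58, 60, 58, 61, 57, 62, 60, 65, 131, 171, 173, 150, 54, 32, 76, 163, 173, 172, 172, 173]
255 [173, 172, 168, 90, 35, 46, 143, 172, 172, 171, 145, 62, 62, 60, 61, 61, 62, 61, 61] [59, 58, 58, 56, 58, 56, 56, 56, 57, 58, 115, 171, 171, 145, 42, 33, 88, 166, 171, 174, 171, 173]
[173, 171, 173, 172, 171, 173, 173, 173, 173, 173, 157, 48, 39, 66, 159, 171, 173, 161, 63, 62, 64, 62, 61]
```

Touching the plate, with gaps of about 9 and 7 px on the two sides, so it is centred. Releasing.

>>> play_rows:
  translation:
    - [0,0,0]
    - [0,0,0]
    - [0,0,0]
    - [0,0,0]
    - [0,0,-0.5]
    - [0,0,-1]
    - [0,0,-1]
    - [0,0,-1]
  twist:
    - [0,0,0]
    - [0,0,0]
    - [0,0,0]
    - [0,0,0]
    - [0,0,0]
    - [0,0,0]
    - [0,0,0]
    - [0,0,0]
  gripper: [-0.4,-0.2,0,0,0,0,0,0]

```text
time: 16.7
tool_pos: [0.6424, -0.2367, 0.3578]
ee_rot: [-3.141, 0.001, 0.046]
wrist_force: [-0.5, -0.4, 0.2]
width: 0.0466
finger_force: 0.0
```

```bash
python3 - <<'E'
from h import *
robot.snapshot("wrist");robot.snapshot("wrist")
p=look("rect",.6428,-.2348,.0445,z=.006)
km=cam("wrist");outlines(np.ascontiguousarray(robot.snapshot("wrist")[:,:,::-1]),km)
plan(.464,-.211,.33,.393)
E
```

```text
rect pose mm [ 638.2 -234.9] yaw 0.025 resid 2883.3 of 3906
outline px [140. 246.] [[621.0, -80.3, 55.7, 55.3, -45.1], [621.0, -80.0, 50.3, 50.0, 44.1]] mean [621.  -80.1]
outline px [323. 229.] [[642.3, -234.4, 68.7, 55.3, 2.8], [642.4, -234.4, 65.1, 52.2, 2.6]] mean [ 642.3 -234.4]
t 16.9 pos [ 0.6427 -0.2368  0.3582] rpy [ 3.1401e+00 -2.8000e-03  4.5800e-02] w 0.0468 j6 1.09
turn [ 0.02 -0.03 -3.47] shift after turn [-3.879 -2.307  0.705] shift before [-4.434 -0.851  0.691]
```

The rectangle fit disagrees by 4 mm in x, possibly because the dark ring disturbed it. I'll check the lens edge independently.

```bash
cat >> h.py <<'E'
def placed(P,z=.010):
    """lens blob inside the outline: dark component nearest P, its extent in world"""
    km=cam("wrist"); im=np.ascontiguousarray(robot.snapshot("wrist")[:,:,::-1])
    g=cv2.cvtColor(im,cv2.COLOR_BGR2GRAY); b=(g<105).astype(np.uint8)
    u,v=topix([[*P,.006]],"",km)[0]
    n,l,s,c=cv2.connectedComponentsWithStats(b,connectivity=4)
    for i in range(1,n):
        if s[i,4]>250 and np.hypot(*(c[i]-[u,v]))<25:
            cs=cv2.findContours((l==i).astype(np.uint8),cv2.RETR_EXTERNAL,cv2.CHAIN_APPROX_NONE)[0][0][:,0]
            w=toworld(cs,z if s[i,4]/(s[i,2]*s[i,3])>.3 else .006,"",km)*1000
            (cx,cy),(a,h),t=cv2.minAreaRect(w.astype(np.float32)); print("area",s[i,4],"bbox",s[i,:4],"centre",round(cx,1),round(cy,1),"size",round(a,1),round(h,1),"ang",round(t,1))
E
python3 - <<'E'
from h import *
placed((.6428,-.2348))
E
```

```text
area 842 bbox [291 186  68  82] centre 642.9 -234.4 size 68.6 55.5 ang 2.7
area 2811 bbox [300 195  51  67] centre 642.8 -234.9 size 55.4 40.8 ang 2.9
```

The lens edge gives (642.8, -234.9) against the outline's (642.9, -234.4), both at about 2.8°, so it is well placed. Small round next.

>>> play_rows:
  translation:
    - [0,0,0]
    - [0,0,0]
    - [0,0,0]
    - [0,0,0]
    - [-0.97,-0.577,0]
    - [-0.97,-0.577,0.2]
    - [-0.97,-0.577,0.2]
    - [-0.97,-0.577,0.3]
  twist:
    - [0,0,-0.9]
    - [0,0,-0.9]
    - [0,0,-0.9]
    - [0,0,-0.8]
    - [0,0,0]
    - [0,0,0]
    - [0,0,0]
    - [0,0,0]
  gripper: [0,0,0,0,0,0,0,0]

```text
time: 17.75
tool_pos: [0.4617, -0.2109, 0.3256]
ee_rot: [-3.138, 0.003, 0.396]
wrist_force: [0.8, -1.0, -0.5]
width: 0.047
finger_force: 0.0
```

```bash
python3 - <<'E'
from h import *
robot.snapshot("wrist");robot.snapshot("wrist");robot.snapshot("wrist")
placed((.464,-.211),z=.004)
for i in range(2):
    p=look("small",.464,-.211,.393)
    plan(.464,-.211,.21,p[2])
E
```

```text
area 1843 bbox [309 200  55  54] centre 466.7 -211.0 size 40.4 40.5 ang 23.9
small pose mm [ 464.4 -211.7] yaw 0.531 resid 3194.6 of 3960
t 18.0 pos [ 0.4638 -0.2115  0.3276] rpy [-3.1405e+00  6.0000e-04  3.9550e-01] w 0.0473 j6 0.64
turn [-0.01  0.01 -1.35] shift after turn [ 0.01  -0.01   2.941] shift before [ 0.011 -0.008  2.941]
small pose mm [ 464.2 -211.8] yaw 0.507 resid 3318.6 of 4104
t 18.05 pos [ 0.4646 -0.2118  0.3287] rpy [ 3.1411e+00 -5.0000e-04  3.9590e-01] w 0.0472 j6 0.64
turn [ 0.01 -0.   -1.12] shift after turn [-0.004 -0.026  2.967] shift before [-0.008 -0.027  2.967]
```

```bash
cat >> h.py <<'E'
def bartop(P,z=.042,thr=135):
    km=cam("wrist"); im=np.ascontiguousarray(robot.snapshot("wrist")[:,:,::-1]); g=cv2.cvtColor(im,cv2.COLOR_BGR2GRAY)
    u,v=topix([[*P,z]],"",km)[0]; n,l,s,c=cv2.connectedComponentsWithStats((g>thr).astype(np.uint8),connectivity=4)
    for i in range(1,n):
        if 100<s[i,4]<6000 and np.hypot(*(c[i]-[u,v]))<30:
            cs=cv2.findContours((l==i).astype(np.uint8),cv2.RETR_EXTERNAL,cv2.CHAIN_APPROX_NONE)[0][0][:,0]
            (cx,cy),(a,h),t=cv2.minAreaRect((toworld(cs,z,"",km)*1000).astype(np.float32))
            if a<h: a,h,t=h,a,t+90
            t=(t+90)%180-90
            print("bar",thr,round(cx,1),round(cy,1),"size",round(a,1),round(h,1),"yaw",round(np.radians(t),3))
E
python3 - <<'E'
from h import *
for t in (120,140,150,160): bartop((.464,-.211),thr=t)
E
```

```text
bar 150 465.1 -210.8 size 22.5 10.2 yaw 0.508
bar 160 465.3 -210.7 size 21.5 9.3 yaw 0.521
```

>>> play_rows:
  translation:
    - [0,0,0]
    - [0.025,-0.015,0]
    - [0,0,0.9]
    - [0,0,0.9]
    - [0,0,0.8]
    - [0,0,0.35]
    - [0,0,0]
    - [0,0,0]
  twist:
    - [0,0,-0.57]
    - [0,0,-0.57]
    - [0,0,0]
    - [0,0,0]
    - [0,0,0]
    - [0,0,0]
    - [0,0,0]
    - [0,0,0]
  gripper: [0,0,0,0,0,0,0,0]

```text
time: 19.05
tool_pos: [0.4653, -0.2109, 0.2121]
ee_rot: [3.14, -0.001, 0.51]
wrist_force: [0.5, -0.4, -0.4]
width: 0.0468
finger_force: 0.0
```

>>> play_rows:
  translation:
    - [0,0,0]
    - [0,0,0]
    - [0,0,0]
    - [0,0,0]
    - [0,0,0]
    - [0,0,0]
    - [0,0,0]
  twist:
    - [0,0,0]
    - [0,0,0]
    - [0,0,0]
    - [0,0,0]
    - [0,0,0]
    - [0,0,0]
    - [0,0,0]
  gripper: [-1,-1,-1,-1,-1,-1,-1]

```text
time: 19.75
tool_pos: [0.4645, -0.2106, 0.2112]
ee_rot: [3.141, -0.0, 0.51]
wrist_force: [-0.5, 0.9, 2.4]
width: 0.0115
finger_force: 30.0
```

>>> play_rows:
  translation:
    - [0,0,-0.2]
    - [0,0,-0.6]
    - [0,0,-0.8]
    - [0,0,-0.4]
    - [0,0,0]
    - [0,0,0]
    - [0,0,0]
    - [0,0,0]
  twist:
    - [0,0,0]
    - [0,0,0]
    - [0,0,0.9]
    - [0,0,0.9]
    - [0,0,0.9]
    - [0,0,0.9]
    - [0,0,0.9]
    - [0,0,0.6]
  gripper: [-1,-1,-1,-1,-1,-1,-1,-1]

```text
time: 20.55
tool_pos: [0.4643, -0.2104, 0.291]
ee_rot: [-3.141, 0.0, -0.003]
wrist_force: [0.0, -1.0, -0.3]
width: 0.0114
finger_force: 30.0
```

```bash
python3 - <<'E'
from h import *
robot.snapshot("wrist");robot.snapshot("wrist")
a=np.mean([held("small",rowmax=290) for _ in range(2)]+[held("small",rowmax=275)],0)
goal((.6214,-.0801),a,.26,0)
E
```

```text
held offset mm [-0.93 -1.93] resid 75.1 of 2889
held offset mm [-0.99 -1.9 ] resid 72.6 of 2888
held offset mm [-0.81 -1.91] resid 33.0 of 1645
t 20.8 pos [ 0.4644 -0.2105  0.2908] rpy [-3.1415e+00  1.0000e-04  9.0000e-04] w 0.012 j6 1.03
turn [-0.    0.    0.01] shift after turn [ 3.949 -3.212  0.771] shift before [ 3.952 -3.208  0.771]
```

Clean: held offset (-0.9, -1.9) mm. Next I'll carry it to the small round plate.

>>> play_rows:
  translation:
    - [0.79,-0.64,0]
    - [0.79,-0.64,0]
    - [0.79,-0.64,0]
    - [0.79,-0.64,0]
    - [0.79,-0.65,0.3]
    - [0,0,0.6]
    - [0,0,0.55]
    - [0,0,0]
  twist:
    - [0,0,0]
    - [0,0,0]
    - [0,0,0]
    - [0,0,0]
    - [0,0,0]
    - [0,0,0]
    - [0,0,0]
    - [0,0,0]
  gripper: [-1,-1,-1,-1,-1,-1,-1,-1]

```text
time: 21.6
tool_pos: [0.6213, -0.0814, 0.2282]
ee_rot: [-3.14, 0.009, 0.001]
wrist_force: [-0.3, -0.4, -0.9]
width: 0.0118
finger_force: 30.0
```

```bash
python3 - <<'E'
from h import *
robot.snapshot("wrist");robot.snapshot("wrist");robot.snapshot("wrist")
r=ringfit("small",(.6214,-.0801),0,rows=(130,280),n=3); print("remaining",((r-np.array([-.0009,-.0019]))/.04).round(3))
plan(.6214,-.0801,.2175,0)
E
```

```text
ring world mm + in tool mm + grey [[621.26, -79.98, -1.43, -2.41, 41.23], [621.14, -79.91, -1.71, -2.6, 41.37], [621.12, -79.92, -1.75, -2.63, 41.29]]
remaining [-0.018 -0.016]
t 21.9 pos [ 0.6228 -0.0825  0.2349] rpy [ 3.1408e+00 -3.4000e-03 -5.0000e-04] w 0.0117 j6 1.35
turn [ 0.01 -0.03 -0.01] shift after turn [-0.036 -0.061  0.434] shift before [-0.038 -0.061  0.434]
```

>>> play_rows:
  translation:
    - [-0.018,-0.016,0.2]
    - [0,0,0.13]
    - [0,0,0.03]
    - [0,0,0]
    - [0,0,0]
  twist:
    - [0,0,0]
    - [0,0,0]
    - [0,0,0]
    - [0,0,0]
    - [0,0,0]
  gripper: [-1,-1,-1,-1,-1]

```text
time: 22.4
tool_pos: [0.6217, -0.0815, 0.2183]
ee_rot: [3.142, 0.0, -0.0]
wrist_force: [0.9, -0.0, -0.8]
width: 0.0119
finger_force: 30.0
```

```bash
python3 - <<'E'
from h import *
robot.snapshot("wrist");robot.snapshot("wrist")
r=ringfit("small",(.6214,-.0801),0,rows=(130,280),n=3); print("remaining",((r-np.array([-.0009,-.0019]))/.04).round(3))
plan(.6214,-.0801,.2172,0);print(robot.get_obs()["wrist_force"].round(1))
g=cv2.cvtColor(np.ascontiguousarray(robot.snapshot("wrist")[:,:,::-1]),cv2.COLOR_BGR2GRAY)
print(g[270,262:300:2].tolist(),g[270,350:394:2].tolist())
print(g[225:265:2,326].tolist())
E
```

```text
ring world mm + in tool mm + grey [[621.14, -79.92, -0.64, -1.6, 37.94], [621.14, -79.93, -0.65, -1.57, 37.95], [621.14, -79.93, -0.65, -1.59, 38.06]]
remaining [0.006 0.008]
t 22.65 pos [ 0.6218 -0.0815  0.2185] rpy [ 3.1414e+00 -3.0000e-04 -1.0000e-04] w 0.0123 j6 1.35
turn [ 0. -0. -0.] shift after turn [-0.009 -0.035  0.034] shift before [-0.009 -0.035  0.034]
[ 0.7 -0.1 -0.6]
[168, 166, 166, 166, 167, 142, 49, 31, 67, 155, 165, 168, 160, 92, 55, 55, 55, 57, 55] [56, 54, 53, 54, 53, 55, 51, 84, 158, 167, 166, 164, 130, 35, 27, 91, 161, 167, 166, 166, 167, 166]
[167, 167, 165, 115, 39, 36, 93, 165, 168, 167, 159, 66, 52, 56, 58, 57, 59, 56, 57, 54]
```

>>> play_rows:
  translation:
    - [0.006,0.008,0.02]
    - [0,0,0.015]
    - [0,0,0.01]
    - [0,0,0]
  twist:
    - [0,0,0]
    - [0,0,0]
    - [0,0,0]
    - [0,0,0]
  gripper: [-1,-1,-1,-1]

```text
time: 23.1
tool_pos: [0.622, -0.0819, 0.2173]
ee_rot: [3.141, -0.001, -0.0]
wrist_force: [-0.9, -0.5, 3.8]
width: 0.0117
finger_force: 30.0
```

>>> play_rows:
  translation:
    - [0,0,0]
    - [0,0,0]
    - [0,0,0]
    - [0,0,0]
    - [0,0,-0.5]
    - [0,0,-1]
    - [0,0,-1]
    - [0,0,-1]
  twist:
    - [0,0,0]
    - [0,0,0]
    - [0,0,0]
    - [0,0,0]
    - [0,0,0]
    - [0,0,0]
    - [0,0,0]
    - [0,0,0]
  gripper: [-0.4,-0.2,0,0,0,0,0,0]

```text
time: 23.9
tool_pos: [0.6218, -0.0818, 0.3577]
ee_rot: [-3.142, 0.001, -0.0]
wrist_force: [0.9, -0.5, 0.6]
width: 0.047
finger_force: 0.0
```

```bash
python3 - <<'E'
from h import *
robot.snapshot("wrist");robot.snapshot("wrist")
placed((.6213,-.08))
E
```

```text
area 557 bbox [292 201  65  64] centre 621.0 -79.4 size 54.8 54.3 ang 1.0
area 1410 bbox [301 209  49  47] centre 622.5 -80.3 size 40.3 39.4 ang 90.0
```

>>> play_rows:
  translation:
    - [-0.8,-0.7,0]
    - [-0.8,-0.7,0]
    - [-0.8,-0.7,0]
    - [-0.8,-0.8,0]
    - [-0.8,-0.8,0]
    - [0,0,0]
    - [0,0,0]
    - [0,0,0]
  twist:
    - [0,0,0]
    - [0,0,0]
    - [0,0,0]
    - [0,0,0]
    - [0,0,0]
    - [0,0,-1]
    - [0,0,-1]
    - [0,0,-1]
  gripper: [0,0,0,0,0,0,0,0]

```text
time: 24.85
tool_pos: [0.4612, 0.0666, 0.3546]
ee_rot: [-3.141, 0.003, 0.305]
wrist_force: [-0.5, -0.7, 0.4]
width: 0.0469
finger_force: 0.0
```

>>> play_rows:
  translation:
    - [0,0,0]
    - [0,0,0]
    - [0,0,0]
    - [0,0,0]
    - [0,0,0]
    - [0,0,0]
    - [0,0,0]
    - [0,0,0]
  twist:
    - [0,0,-1]
    - [0,0,-1]
    - [0,0,-1]
    - [0,0,-1]
    - [0,0,-1]
    - [0,0,-1]
    - [0,0,-1]
    - [0,0,-1]
  gripper: [0,0,0,0,0,0,0,0]

```text
time: 25.65
tool_pos: [0.4616, 0.0662, 0.3543]
ee_rot: [-3.138, 0.002, 1.104]
wrist_force: [-1.4, 0.6, 0.4]
width: 0.0471
finger_force: 0.0
```

>>> play_rows:
  translation:
    - [0,0,0.2]
    - [0,0,0.2]
    - [0,0,0.2]
    - [0,0,0.2]
    - [0,0,0]
    - [0,0,0]
    - [0,0,0]
    - [0,0,0]
  twist:
    - [0,0,-1]
    - [0,0,-1]
    - [0,0,-1]
    - [0,0,-1]
    - [0,0,-1]
    - [0,0,-1]
    - [0,0,-1]
    - [0,0,-1]
  gripper: [0,0,0,0,0,0,0,0]

```text
time: 26.45
tool_pos: [0.4614, 0.0662, 0.3223]
ee_rot: [-3.138, -0.001, 1.904]
wrist_force: [-0.1, -0.2, 0.5]
width: 0.0473
finger_force: 0.0
```

```bash
python3 - <<'E'
from h import *
robot.snapshot("wrist");robot.snapshot("wrist");robot.snapshot("wrist")
placed((.4582,.0708),z=.004)
for t in (140,150): bartop((.4582,.0708),thr=t)
p=look("narrow",.4582,.0708,-1.14)
plan(p[0],p[1],.2105,p[2])
E
```

```text
area 2056 bbox [305 186  40  84] centre 458.6 72.1 size 25.9 64.0 ang 24.6
bar 140 458.6 72.2 size 22.6 10.5 yaw -1.136
bar 150 458.6 72.3 size 22.0 9.9 yaw -1.143
narrow pose mm [458.7  71.5] yaw -1.162 resid 3106.2 of 3770
t 26.8 pos [0.4619 0.0662 0.3241] rpy [-3.1407e+00 -2.0000e-04  1.8987e+00] w 0.0473 j6 -0.31
turn [-0.01 -0.   -0.81] shift after turn [ 0.152 -0.02   2.839] shift before [ 0.149 -0.03   2.839]
```

The small lens is centred: ring-to-lens gaps of 8/9 and 9/7 px. Gripping the narrow lens.

>>> play_rows:
  translation:
    - [0,0,0]
    - [0.168,-0.015,0.3]
    - [0,0,0.8]
    - [0,0,0.8]
    - [0,0,0.6]
    - [0,0,0.34]
    - [0,0,0]
    - [0,0,0]
  twist:
    - [0,0,-0.92]
    - [0,0,0]
    - [0,0,0]
    - [0,0,0]
    - [0,0,0]
    - [0,0,0]
    - [0,0,0]
    - [0,0,0]
  gripper: [0,0,0,0,0,0,0,0]

```text
time: 27.6
tool_pos: [0.4589, 0.0722, 0.2114]
ee_rot: [3.141, 0.0, 1.991]
wrist_force: [0.0, -0.6, 0.3]
width: 0.0468
finger_force: 0.0
```

>>> play_rows:
  translation:
    - [0,0,0]
    - [0,0,0]
    - [0,0,0]
    - [0,0,0]
    - [0,0,0]
    - [0,0,0]
    - [0,0,0]
  twist:
    - [0,0,0]
    - [0,0,0]
    - [0,0,0]
    - [0,0,0]
    - [0,0,0]
    - [0,0,0]
    - [0,0,0]
  gripper: [-1,-1,-1,-1,-1,-1,-1]

```text
time: 28.3
tool_pos: [0.4588, 0.0721, 0.2113]
ee_rot: [3.141, 0.0, 1.992]
wrist_force: [-0.4, 0.5, 2.1]
width: 0.0115
finger_force: 30.0
```

>>> play_rows:
  translation:
    - [0,0,-0.2]
    - [0,0,-0.6]
    - [0,0,-0.8]
    - [0,0,-0.4]
    - [0,0,0]
    - [0,0,0]
    - [0,0,0]
    - [0,0,0]
  twist:
    - [0,0,0]
    - [0,0,0]
    - [0,0,-1]
    - [0,0,-1]
    - [0,0,-1]
    - [0,0,-1]
    - [0,0,-1]
    - [0,0,-1]
  gripper: [-1,-1,-1,-1,-1,-1,-1,-1]

```text
time: 29.1
tool_pos: [0.4586, 0.0721, 0.2913]
ee_rot: [3.142, 0.0, 2.596]
wrist_force: [0.4, -0.2, 0.2]
width: 0.0122
finger_force: 30.0
```

>>> play_rows:
  translation:
    - [0,0,0]
    - [0,0,0]
    - [0,0,0]
    - [0,0,0]
    - [0,0,0]
    - [0,0,0]
    - [0,0,0]
  twist:
    - [0,0,-1]
    - [0,0,-1]
    - [0,0,-1]
    - [0,0,-1]
    - [0,0,-1]
    - [0,0,-1]
    - [0,0,0]
  gripper: [-1,-1,-1,-1,-1,-1,-1]

```text
time: 29.8
tool_pos: [0.4586, 0.0721, 0.2912]
ee_rot: [3.142, 0.0, -3.092]
wrist_force: [0.2, -0.1, -0.1]
width: 0.0118
finger_force: 30.0
```

```bash
python3 - <<'E'
from h import *
robot.snapshot("wrist");robot.snapshot("wrist")
a=np.mean([held("narrow",rowmax=260),held("narrow",rowmax=272),held("narrow",rowmax=285)],0)
goal((.6279,.2142),a,.26,.047+np.pi)
E
```

```text
held offset mm [-2.54  1.82] resid 241.1 of 1399
held offset mm [-2.54  1.58] resid 301.2 of 2014
held offset mm [-2.54  1.95] resid 459.3 of 2865
t 30.05 pos [0.4587 0.0721 0.291 ] rpy [-3.1415e+00  1.0000e-04 -3.0925e+00] w 0.0118 j6 -1.59
turn [-0.    0.    0.02] shift after turn [-4.329  3.305  0.776] shift before [-4.336  3.296  0.776]
```

The narrow fit looks contaminated by the fingers, so I'll check the raw rows.

```bash
python3 - <<'E'
from h import *
a=[held("narrow",rowmax=r,thr=t) for r in (245,252) for t in (70,85,105)]
g=cv2.cvtColor(np.ascontiguousarray(robot.snapshot("wrist")[:,:,::-1]),cv2.COLOR_BGR2GRAY)
for r in (220,228,232,236,240,248,256,264): print(r,g[r,286:368:2].tolist())
E
```

```text
held offset mm [-14.   -3.5] resid 286.7 of 287
held offset mm [-2.58  1.83] resid 133.7 of 675
held offset mm [-2.24  1.81] resid 20.3 of 826
held offset mm [-19.5   -6.75] resid 430.9 of 431
held offset mm [-2.59  1.9 ] resid 192.8 of 1000
held offset mm [-2.22  1.92] resid 37.4 of 1198
220 [145, 146, 146, 145, 145, 147, 145, 147, 148, 146, 144, 146, 148, 146, 145, 145, 146, 145, 147, 145, 145, 144, 144, 146, 147, 146, 146, 144, 147, 145, 145, 145, 146, 147, 146, 146, 145, 145, 144, 144, 144]
228 [148, 145, 147, 145, 146, 146, 147, 147, 147, 145, 145, 146, 127, 81, 51, 64, 73, 74, 77, 75, 76, 76, 75, 77, 76, 71, 60, 76, 120, 145, 146, 148, 145, 144, 146, 145, 145, 144, 145, 145, 144]
232 [145, 147, 147, 147, 146, 146, 146, 145, 145, 144, 121, 68, 69, 75, 75, 74, 76, 75, 74, 75, 75, 77, 76, 76, 78, 78, 78, 76, 75, 66, 109, 144, 144, 144, 144, 145, 144, 146, 143, 145, 146]
236 [146, 148, 148, 146, 146, 145, 145, 147, 139, 86, 71, 73, 73, 73, 73, 74, 74, 74, 74, 76, 75, 76, 76, 77, 76, 76, 77, 77, 76, 78, 79, 72, 131, 146, 146, 145, 144, 145, 144, 144, 144]
240 [146, 146, 145, 144, 144, 146, 145, 140, 82, 68, 71, 73, 71, 72, 73, 72, 72, 73, 72, 74, 73, 76, 75, 76, 77, 75, 75, 76, 76, 76, 77, 78, 80, 133, 145, 145, 146, 144, 143, 145, 145]
248 [145, 145, 146, 148, 147, 146, 142, 89, 69, 69, 70, 70, 70, 71, 69, 73, 70, 71, 71, 73, 73, 73, 73, 75, 74, 72, 73, 75, 75, 76, 76, 75, 77, 83, 138, 143, 146, 145, 145, 143, 143]
256 [146, 145, 145, 145, 146, 147, 138, 81, 69, 67, 67, 69, 69, 70, 68, 71, 69, 72, 71, 72, 69, 71, 73, 71, 72, 71, 70, 73, 72, 72, 73, 75, 73, 80, 127, 142, 144, 145, 144, 145, 145]
264 [145, 145, 144, 145, 145, 146, 137, 81, 66, 66, 66, 68, 67, 67, 68, 69, 69, 69, 68, 69, 69, 71, 71, 71, 69, 72, 70, 70, 72, 71, 72, 73, 71, 79, 137, 144, 147, 145, 143, 146, 144]
```

View pics/held.png

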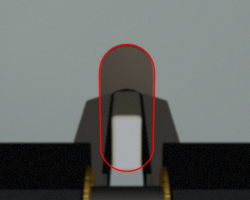

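The clean fit (residual 20 of 826) gives an offset of (-2.2, +1.9) mm. The 1.9 mm is a world-fixed camera bias; it flips sign with the half turn and cancels against the plate measurement.

```bash
python3 - <<'E'
from h import *
goal((.6279,.2142),(-.00223,.00187),.26,.047+np.pi)
E
```

```text
t 30.4 pos [0.4587 0.0721 0.291 ] rpy [-3.1415 -0.     -3.0915] w 0.0118 j6 -1.59
turn [-0.   -0.    0.03] shift after turn [-4.337  3.303  0.774] shift before [-4.347  3.29   0.774]
```

>>> play_rows:
  translation:
    - [-0.86,0.66,0]
    - [-0.87,0.66,0]
    - [-0.87,0.66,0]
    - [-0.87,0.66,0]
    - [-0.87,0.66,0.3]
    - [0,0,0.6]
    - [0,0,0.55]
    - [0,0,0]
  twist:
    - [0,0,0.03]
    - [0,0,0]
    - [0,0,0]
    - [0,0,0]
    - [0,0,0]
    - [0,0,0]
    - [0,0,0]
    - [0,0,0]
  gripper: [-1,-1,-1,-1,-1,-1,-1,-1]

```text
time: 31.2
tool_pos: [0.6247, 0.2123, 0.2278]
ee_rot: [-3.14, -0.009, -3.094]
wrist_force: [-0.3, -1.0, -1.3]
width: 0.0113
finger_force: 30.0
```

```bash
python3 - <<'E'
from h import *
[robot.snapshot("wrist") for _ in range(4)]
r=ringfit("narrow",(.6279,.2142),.047,rows=(130,262),n=3); print("remaining",((r-np.array([-.00223,.00187]))/.04).round(3))
plan(.6279,.2142,.2175,.047)
E
```

```text
ring world mm + in tool mm + grey [[627.79, 214.6, -1.69, 2.39, 53.08], [627.72, 214.61, -1.6, 2.39, 52.76], [627.67, 214.61, -1.59, 2.4, 53.11]]
remaining [0.015 0.013]
t 31.55 pos [0.6261 0.2121 0.2351] rpy [ 3.1411  0.0033 -3.0947] w 0.0116 j6 -1.38
turn [ 0.01  0.03 -0.  ] shift after turn [-0.047  0.05   0.44 ] shift before [-0.046  0.05   0.44 ]
```

>>> play_rows:
  translation:
    - [0.015,0.013,0.2]
    - [0,0,0.14]
    - [0,0,0.03]
    - [0,0,0]
    - [0,0,0]
  twist:
    - [0,0,0]
    - [0,0,0]
    - [0,0,0]
    - [0,0,0]
    - [0,0,0]
  gripper: [-1,-1,-1,-1,-1]

```text
time: 32.05
tool_pos: [0.6251, 0.2127, 0.2179]
ee_rot: [-3.141, -0.0, -3.094]
wrist_force: [0.3, 0.1, -0.3]
width: 0.0117
finger_force: 30.0
```

```bash
python3 - <<'E'
from h import *
[robot.snapshot("wrist") for _ in range(2)]
r=ringfit("narrow",(.6279,.2142),.047,rows=(130,262),n=3); print("remaining",((r-np.array([-.00223,.00187]))/.04).round(3))
plan(.6279,.2142,.2173,.047)
g=cv2.cvtColor(np.ascontiguousarray(robot.snapshot("wrist")[:,:,::-1]),cv2.COLOR_BGR2GRAY)
for r in (240,256): print(g[r,272:310:2].tolist(),g[r,344:384:2].tolist())
print(g[195:240:2,327].tolist())
E
```

```text
ring world mm + in tool mm + grey [[627.76, 214.61, -2.68, 1.77, 49.72], [627.77, 214.62, -2.67, 1.77, 49.86], [627.77, 214.63, -2.68, 1.78, 49.75]]
remaining [-0.011 -0.002]
t 32.3 pos [0.6252 0.2127 0.2182] rpy [-3.1415e+00  1.0000e-04 -3.0944e+00] w 0.0118 j6 -1.38
turn [-0.  0.  0.] shift after turn [-0.069  0.034  0.022] shift before [-0.069  0.034  0.022]
[166, 166, 165, 166, 167, 168, 164, 136, 48, 40, 73, 155, 168, 164, 159, 90, 68, 68, 70] [74, 76, 75, 82, 152, 166, 166, 162, 101, 49, 52, 115, 164, 166, 167, 167, 166, 166, 166, 166]
[165, 164, 165, 166, 166, 166, 161, 79, 39, 58, 153, 165, 166, 154, 84, 68, 65, 65, 67] [69, 73, 71, 72, 81, 144, 165, 164, 153, 73, 47, 63, 155, 165, 167, 164, 165, 166, 164, 164]
[167, 166, 165, 167, 167, 166, 164, 134, 53, 51, 78, 156, 165, 166, 149, 48, 72, 75, 74, 74, 72, 72, 71]
```

Gaps are even on both sides (about 9/8 px). Touching down.

>>> play_rows:
  translation:
    - [-0.01,0,0.015]
    - [0,0,0.015]
    - [0,0,0.01]
    - [0,0,0]
  twist:
    - [0,0,0]
    - [0,0,0]
    - [0,0,0]
    - [0,0,0]
  gripper: [-1,-1,-1,-1]

```text
time: 32.75
tool_pos: [0.6256, 0.2128, 0.2174]
ee_rot: [-3.142, 0.001, -3.094]
wrist_force: [-1.4, -0.6, 4.5]
width: 0.0118
finger_force: 30.0
```

>>> play_rows:
  translation:
    - [0,0,0]
    - [0,0,0]
    - [0,0,0]
    - [0,0,0]
    - [0,0,-0.5]
    - [0,0,-1]
    - [0,0,-1]
    - [0,0,-1]
  twist:
    - [0,0,0]
    - [0,0,0]
    - [0,0,0]
    - [0,0,0]
    - [0,0,0]
    - [0,0,0]
    - [0,0,0]
    - [0,0,0]
  gripper: [-0.4,-0.2,0,0,0,0,0,0]

```text
time: 33.55
tool_pos: [0.6254, 0.2127, 0.3576]
ee_rot: [-3.141, -0.001, -3.094]
wrist_force: [0.2, 0.1, 0.5]
width: 0.0472
finger_force: 0.0
```

```bash
python3 - <<'E'
from h import *
[robot.snapshot("wrist") for _ in range(3)]
placed((.6278,.2144))
for n in ("lens_large_round","lens_small_round","lens_rectangle","lens_narrow","cleaner","case"):
    robot.snapshot("top")
    print(n,[(np.round(d["centre"],3).tolist(),round(d["score"],2)) for d in robot.spot_point(n,"top")])
E
```

```text
area 626 bbox [302 176  48  90] centre 627.3 214.5 size 75.8 38.9 ang 2.3
area 1565 bbox [310 185  31  74] centre 626.9 214.4 size 61.5 24.6 ang 3.2
lens_large_round [([0.639, 0.084, 0.006], 0.79)]
lens_small_round [([0.621, -0.077, 0.004], 0.7), ([0.384, -0.217, 0.006], 0.48)]
lens_rectangle [([0.645, -0.233, 0.005], 0.74)]
lens_narrow [([0.626, 0.214, 0.007], 0.61)]
cleaner [([0.504, -0.388, -0.001], 0.65)]
case [([0.516, 0.398, 0.004], 0.71)]
```

All four lenses lie on their own plates, and the bottle and case have not moved. Handing in.

```bash
python3 -c "
from bench import robot
print(robot.close_job())"
```

```text
the job is handed in; nothing more can be done
None
```

All four lenses are lying on their matching plates, centred to within about 1 mm by the wrist camera, the long ones turned along their outlines; the bottle and case were not disturbed, and I handed the job in at about 34 s.

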